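# Load the heel stand and hold its drop pin drawn

### The arm

A 6-joint arm with a two-finger parallel gripper is mounted at the origin on the work surface; the furniture and walls round the work are solid. World frame = base frame: x ahead of the robot, y to its left, z up, the work surface at z = 0. Lengths are in mm, angles in rad, forces in N, time in s.
With the tool pointing down it reaches from about 325 to 900 mm from the base axis. Payload 6.1 kg.
Tool frame: the origin (TCP) lies between the finger pads; the fingertips stand 11 mm ahead of it and the grasp point (between the pads) lies 8 mm behind it (finger_overhang is the distance from the TCP to the fingertips, in mm); z points along the fingers, y is the line along which they close (so a half turn about z gives the same grasp; the last joint's range is limited). The gripper opens to 87 mm and grips with 3 to 60 N. Pads are 19 mm wide; open, the fingers measure 117 mm over their backs; the gripper's body (75 mm by 190 mm) begins 51 mm behind the grasp point.
Start: joints at [-1.246, 0.22, 1.526, -0, 1.395, -0.126], TCP at [272.296, -562.557, 233.538] pointing down, gripper open.
Joint ranges: [-2.98, 2.98], [-0.91, 2.08], [0.09, 2.57], [-1.24, 4.39], [0.2, 2.65], [-2.68, 2.68]. Speed limits (rad/s): [2.57, 2.57, 3.01, 3.14, 3.14, 3.14].

### API

Orientations are given as a unit quaternion [w, x, y, z].
In Python, from station import goto, move_linear, move_j, move_gripper, hold, ik, observe, read_camera, camera_model, IKError, hand_in, finger_overhang gives the robot as it stands. Calls block until the motion is done:
- goto(position, orientation): joint-space move of the TCP to a pose.
- move_linear(position, v=150, orientation=None, stop_force=None): straight line of the TCP; orientation=None keeps the orientation; v is the mean speed in mm/s. With stop_force (N) it stops when the force on the tool has changed by that much, and returns True; else False.
- move_j(angles): joint-space move.
- move_gripper(opening): opening from 0.0 (shut) to 1.0 (fully open); the grip force is fixed at half the most; returns when the fingers have stopped.
- hold(seconds).
- ik(position, orientation): joint angles nearest the present ones, or None.
- observe(): the state.
- read_camera(name): name is "scene" or "top" or "wrist"; returns the picture (400x640x3 uint8, blue, green, red); there is no depth.
- camera_model(name): a dict with "vertical_fov" (degrees; the focal length in pixels is half the picture's height over the tangent of half this angle, whatever the lens; pixels are square), "cx", "cy" (the principal point, pixels), "extrinsics" (4x4, takes a point from camera to world coordinates). Camera axes: x right, y down, z forward; pixel columns grow to the right and rows downward; lengths in mm; the calibration is good to about 2 mm. A picture is of the moment at which its call begins: read the wrist's pose just before it. camera_model takes no time and is no camera call; for the wrist camera it gives the pose at the moment of the call.
A pose or a line that the arm cannot do raises IKError and nothing moves.
- hand_in(): hands the job in; it is judged then, once.
The state is a dict: "time_s": time; "joints": joint angles; "qvel": joint speeds; "joint_torque": joint torques, N m; "ee_pos": TCP position; "orientation": TCP orientation; "wrist_force": force on the tool from outside, world axes, zero at the start; "wrist_torque": the same for the moment, N m; "width": opening from 0.0 (shut) to 1.0 (fully open); "grip_force": force on a finger pad.
Only numpy, scipy, OpenCV 4.12 (cv2) and the standard library are available. Lean on these libraries where they do the work, as an engineer would, in place of code of your own. Each camera call takes 0.05 s, during which the arm holds its last target. There are 200 camera calls.

### The job

Balance the loose rubber heel block flat and centred on the blue domed rubber pad of the heel stand and let go of it. Then take the black knob of the stand's drop pin and draw the pin straight up, without wrenching it sideways in its bore, until the whole red ring on its shaft has come out of the brass bush while the yellow ring below stays hidden inside. Finish holding the pin still and upright there, so that the swivel table is free to be turned; do not let go, keep the heel balanced on the dome, and leave the other things on the bench where they are.

Things in the scene. Friction and masses are not known exactly. Their poses are not given: they have to be found in the camera images.
- heel_stand: green heel stand bolted to the bench (never moves): base plate 190 x 90 x 12 mm, long side along its x (from -100 to +90 mm). A steel swivel table with a blue rubber dome stands at x = -50 mm, a green post (38 mm in diameter, 46 at the foot) with a brass bush on top at x = +60 mm, both at y = 0. Origin: on the bench, mid-width of the plate; z up.
- dome_top (a point): the crown of the domed blue rubber pad, 70 mm above the bench. The pad is 72 mm in diameter and its top is part of a sphere of 70 mm radius (its rim lies 10 mm below the crown). A flat thing set within some 10 mm of the crown stays balanced; it leans about 1 degree for each mm off centre.
- bore_mouth (a point): centre of the mouth of the upright bore, at the top of the brass bush (31 mm in diameter), 80 mm above the bench. The bore is 17.6 mm wide, 68 mm deep. Pin lift = height of the pin's origin above this point: red ring all out at 38 mm, yellow begins to show at 56 mm, pin leaves the bore at 66 mm.
- drop_pin: loose steel pin, 0.1 to 0.25 kg, upright in the bore, held down by its weight alone (falls back when let go). Origin: on its axis at the underside of its shoulder (25 mm wide, 6 mm thick), which rests on the bush at the start; z up. Below it a shaft 16 mm in diameter, 66 mm long, red ring 30 to 38 mm and yellow ring 56 to 62 mm below the origin, both hidden at the start.
- pin_knob (a point): middle of the pin's round black knob (28 mm in diameter, 32 mm high), 32 mm above the pin's origin on its axis. The knob ends 16 mm above and below this point; below it is a neck 13 mm in diameter and 10 mm long, then the shoulder.
- heel_block: loose dark rubber heel block, 65 mm along its x, 63 mm along its y, 20 mm thick, 50 to 70 g, lying flat on the bench. Straight back edge at y = +31 mm (44 mm long), blunt nose at y = -31 mm, nearly parallel sides at x = -32 and +32 mm from y = 0 to +26 mm. It can be gripped across y at the origin, from back edge to nose. Origin: centre of its underside; z up.
- red_spool: bystander: wooden spool of red thread, 46 mm in diameter, 58 mm high, standing; origin at the centre of its underside. Leave it alone.
- wax_cake: bystander: round cake of yellow beeswax, 60 mm in diameter, 23 mm high; origin at the centre of its underside. Leave it alone.

How it is judged:
By the outcome, as a careful person would: the job done as asked, in the order asked, and still so for the second after the job is handed in, while the arm keeps its last pose, push and grip.
It also fails if it takes over 51 s, if anything falls off the work surface, if the arm or the gripper's body presses on something with over 40 N, if the wrist force passes 120 N, or if a joint passes its speed limit or range.

## Working session

There is one attempt and no reset: what is moved stays moved. The work goes in short steps, each a Python script; the robot and the scene stay as the last script left them, time stands still between calls to the robot, and variables do not carry over. Pictures are saved under pics/ and viewed, at most 10 in all, crops included, and the job is handed in when it is done.

```bash
mkdir -p pics; ls; python3 - <<'E'
from station import *
import cv2,numpy as np
for n in ("scene","top"):
    im=read_camera(n); cv2.imwrite(f"pics/{n}0.png",im); m=camera_model(n); print(n,m["vertical_fov"],m["cx"],m["cy"],np.round(m["extrinsics"],3).tolist(), {k:v for k,v in m.items() if k not in("extrinsics",)})
o=observe();print(o)
E
```

```text
pics
scene 45.86723760350394 326.42664028859457 197.8332551563657 [[0.659, -0.343, 0.67, -193.825], [-0.752, -0.309, 0.581, -576.569], [0.008, -0.887, -0.462, 539.253], [0.0, 0.0, 0.0, 1.0]] {'vertical_fov': 45.86723760350394, 'cx': 326.42664028859457, 'cy': 197.8332551563657}
top 54.27900610344886 321.01307728384546 201.95169179357276 [[-0.022, -0.999, 0.041, 413.811], [-0.999, 0.023, 0.023, -47.222], [-0.024, -0.04, -0.999, 1005.809], [0.0, 0.0, 0.0, 1.0]] {'vertical_fov': 54.27900610344886, 'cx': 321.01307728384546, 'cy': 201.95169179357276}
{'time_s': 0.1, 'joints': array([-1.24612173e+00,  2.21159979e-01,  1.52750729e+00,  2.68259665e-05,
        1.39468540e+00, -1.26107078e-01]), 'qvel': array([ 0.00143903, -0.0005887 , -0.00342619,  0.00148458,  0.0013177 ,
        0.00085501]), 'joint_torque': array([ 1.68268900e-03, -4.95941985e+01, -3.88519657e+01,  7.01905601e-02,
        5.14934852e-02, -1.80879977e-05]), 'ee_pos': array([ 272.12027134, -562.05093735,  232.53314463]), 'orientation': array([-8.76984155e-04,  9.74706985e-01,  2.23484943e-01, -7.40887197e-05]), 'wrist_force': array([-0.347159  ,  0.01317784, -0.52255515]), 'wrist_torque': array([ 0.06127755,  0.01100515, -0.00343883]), 'grip_force': 0.0, 'width': 1.0017478516122502}
```

View pics/top0.png

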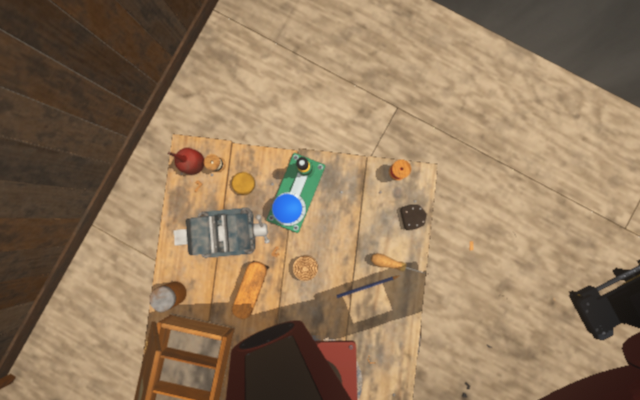

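View pics/scene0.png

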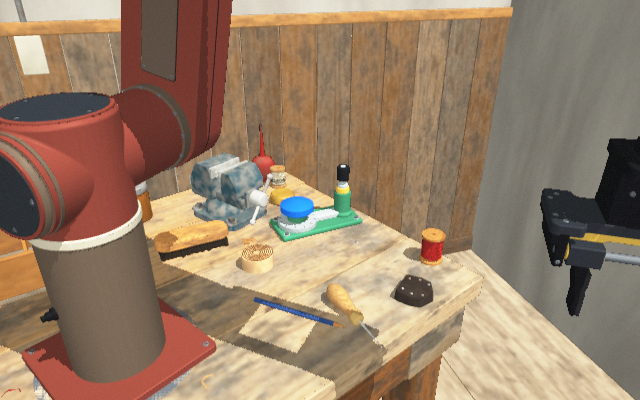

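The top view shows the heel block at about (413,217), the blue dome at (288,208), the knob at (303,163), the spool at (400,169) and the wax at (243,183). I'll enlarge both areas and compute positions.

```bash
cat > h.py <<'E'
import numpy as np,cv2
from station import *
def ray(m,u,v):
    f=200/np.tan(np.radians(m["vertical_fov"]/2));E=np.array(m["extrinsics"])
    return E[:3,3],E[:3,:3]@np.array([(u-m["cx"])/f,(v-m["cy"])/f,1])
def atz(m,u,v,z):
    c,d=ray(m,u,v);return c+d*(z-c[2])/d[2]
def proj(m,p):
    f=200/np.tan(np.radians(m["vertical_fov"]/2));E=np.array(m["extrinsics"])
    q=E[:3,:3].T@(np.asarray(p)-E[:3,3]);return np.array([m["cx"]+f*q[0]/q[2],m["cy"]+f*q[1]/q[2]])
E
python3 - <<'E'
from h import *
im=cv2.imread("pics/top0.png");m=camera_model("top")
a=cv2.resize(im[145:240,260:330],None,fx=6,fy=6,interpolation=cv2.INTER_CUBIC)
b=cv2.resize(im[195:238,390:435],None,fx=8,fy=8,interpolation=cv2.INTER_CUBIC)
c=np.zeros((570,790,3),np.uint8);c[:570,:420]=a;c[:344,425:785]=b;cv2.imwrite("pics/crop1.png",c)
hsv=cv2.cvtColor(im,cv2.COLOR_BGR2HSV)
# dome
mk=((hsv[...,0]>98)&(hsv[...,0]<125)&(hsv[...,1]>150)).astype(np.uint8);mk[:, :265]=0;mk[:,315:]=0;mk[240:]=0
M=cv2.moments(mk,True);u,v=M["m10"]/M["m00"],M["m01"]/M["m00"];print("dome",u,v,M["m00"],atz(m,u,v,62))
g=((hsv[...,0]>60)&(hsv[...,0]<90)&(hsv[...,1]>120)).astype(np.uint8);g[:, :262]=0;g[:,330:]=0
r=cv2.minAreaRect(np.argwhere(g)[:,::-1].astype(np.float32));print(r,[atz(m,*p,12)[:2].round(1) for p in cv2.boxPoints(r)])
# heel
d=np.zeros(im.shape[:2],np.uint8);d[195:238,392:435]=(im[195:238,392:435].max(2)<85)
n,l,s,ce=cv2.connectedComponentsWithStats(d);i=1+s[1:,4].argmax();k=(l==i)
print("heel",ce[i],s[i],atz(m,*ce[i],15))
P=np.array([atz(m,u,v,15)[:2] for v,u in np.argwhere(k)],np.float32);r=cv2.minAreaRect(P);print(r)
print("spool",atz(m,400,169,58),"wax",atz(m,243,183,23),"knob",atz(m,303,163,128))
E
```

```text
dome 286.66358024691357 208.16358024691357 648.0 [438.93908491  58.02081698  62.        ]
((295.2931213378906, 192.51724243164062), (32.12529373168945, 70.93561553955078), 21.801406860351562) [array([412.5, 113.9]), array([579.9,  43.3]), array([547.2, -32.6]), array([380.5,  38.2])]
heel [411.90227273 216.37727273] [400 205  26  25 440] [ 412.36759386 -253.19189352   15.        ]
((413.0252380371094, -256.3246765136719), (59.225433349609375, 60.431705474853516), 12.294235229492188)
spool [ 527.97995702 -219.07947175   58.        ] wax [506.34494185 172.2867657   23.        ] knob [538.59436222  11.73306705 128.        ]
```

View pics/crop1.png

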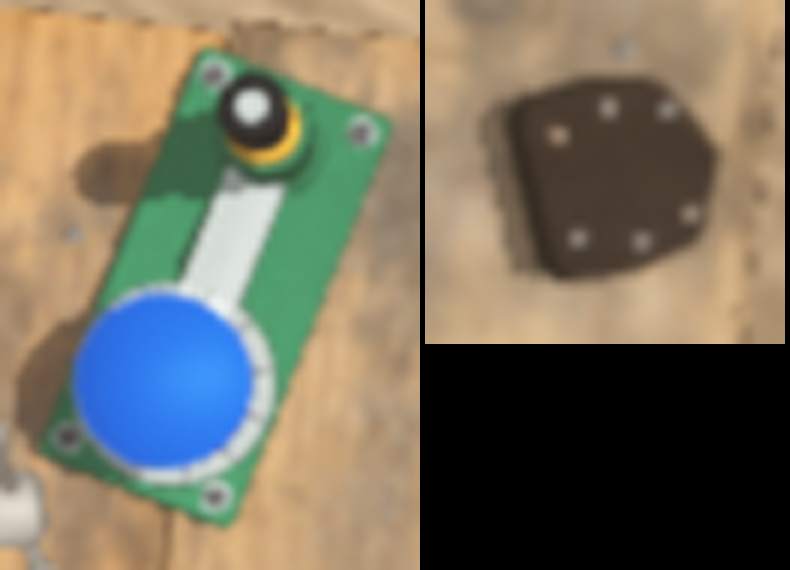

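The crop puts the dome centre at pixel (287.2,208.3) and the plate corners at (294.5,152.8), (325.3,165.3), (298.7,232.8) and (266.3,220.3). The heel's back edge runs (401,207)–(405.6,230) with the nose to the right. I'll look with the wrist camera over the stand and then over the heel.

```bash
cat >> h.py <<'E'
from scipy.spatial.transform import Rotation as R
def down(a):
    y=np.array([np.cos(a),np.sin(a),0]);z=np.array([0,0,-1.]);x=np.cross(y,z)
    q=R.from_matrix(np.c_[x,y,z]).as_quat();return [q[3],q[0],q[1],q[2]]
def snap(n,name):
    m=camera_model(n);im=read_camera(n);cv2.imwrite(f"pics/{name}.png",im);np.save(f"pics/{name}.npy",m,allow_pickle=True);return m,im
def load(name): return np.load(f"pics/{name}.npy",allow_pickle=True).item()
E
python3 - <<'E'
from h import *
mt=camera_model("top");ms=camera_model("scene")
for px in [(222,215),(250,215),(253,248)]:
    print("vise",px,[(z,atz(mt,*px,z)[:2].round(),proj(ms,atz(mt,*px,z)).round()) for z in(60,100,140)])
for c in [(294.5,152.8),(325.3,165.3),(298.7,232.8),(266.3,220.3)]: print(atz(mt,*c,12).round(1))
m=camera_model("wrist");o=observe();Rt=R.from_quat(np.roll(o["orientation"],-1)).as_matrix()
E=m["extrinsics"];print("cam in tool",Rt.T@(E[:3,3]-o["ee_pos"]),(Rt.T@E[:3,:3]).round(3).tolist(),m["vertical_fov"])
for a in (1.14,1.14-np.pi):
  for p in ([485,35,330],[439,58,82]):print(a,ik(p,down(a)))
for a in (1.77,1.77-np.pi):print(a,ik([413,-254,200],down(a)))
E
```

```text
vise (222, 215) [(60, array([426., 217.]), array([244., 184.])), (100, array([425., 205.]), array([245., 169.])), (140, array([425., 194.]), array([247., 154.]))]
vise (250, 215) [(60, array([424., 148.]), array([263., 193.])), (100, array([424., 140.]), array([264., 178.])), (140, array([423., 131.]), array([266., 162.]))]
vise (253, 248) [(60, array([344., 142.]), array([237., 206.])), (100, array([347., 134.]), array([239., 190.])), (140, array([350., 126.]), array([241., 173.]))]
[581.9  40.8  12. ]
[547.7 -37.5  12. ]
[376.9  34.   12. ]
[410.4 116.3  12. ]
cam in tool [  75.79108011    0.86457742 -150.87207742] [[0.001, -0.961, -0.276], [1.0, 0.0, 0.002], [-0.002, -0.276, 0.961]] 67.85931391067945
1.14 [-9.03137415e-02 -1.64816864e-01  1.74120202e+00 -4.44089210e-16
  1.56520749e+00 -1.23031374e+00]
1.14 [-4.70886781e-02 -4.79986960e-02  2.11878901e+00 -4.44089210e-16
  1.07080234e+00 -1.18708868e+00]
-2.0015926535897934 [-9.03137415e-02 -1.64816864e-01  1.74120202e+00 -4.44089210e-16
  1.56520749e+00  1.91127891e+00]
-2.0015926535897934 [-4.70886781e-02 -4.79986960e-02  2.11878901e+00 -4.44089210e-16
  1.07080234e+00  1.95450398e+00]
1.77 [-7.14213418e-01 -9.28979372e-02  1.91947393e+00 -4.44089210e-16
  1.31501666e+00 -2.48421342e+00]
-1.371592653589793 [-7.14213418e-01 -9.28979372e-02  1.91947393e+00 -4.44089210e-16
  1.31501666e+00  6.57379236e-01]
```

```bash
python3 - <<'E'
from h import *
goto([485,35,215],down(0.8));hold(.3)
m1,a=snap("wrist","w1")
goto([413,-254,160],down(1.77));hold(.3)
m2,b=snap("wrist","w2")
for n,m,p in [("dome",m1,(439.3,56.5,70)),("knobtop",m1,(540,12,128)),("heel",m2,(412.5,-254,20))]:print(n,proj(m,p))
cv2.imwrite("pics/w12.png",np.vstack([a,b])[:, :][::1] if 0 else cv2.resize(np.vstack([a[:370,60:580],b[:370,60:580]]),None,fx=.8,fy=.8))
print(observe()["time_s"])
E
```

```text
dome [299.56196463 145.26979789]
knobtop [340.82076716 268.93913242]
heel [316.80839581 193.99335845]
4.4833
```

View pics/w12.png

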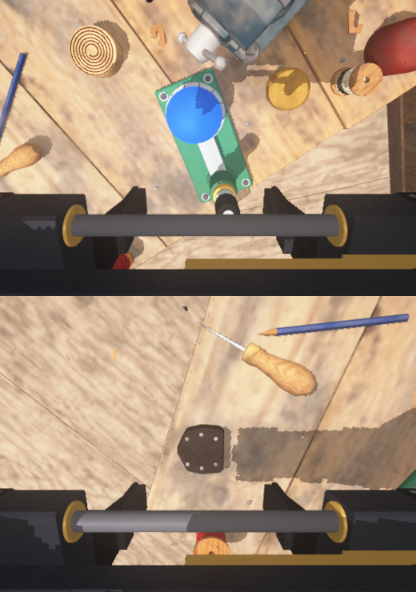

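The wrist pictures show the dome near full-frame pixel (302,141), the knob near (342,262), and the heel near (314,192), with its back edge on the right and nose on the left. I'll fit the outlines.

```bash
python3 - <<'E'
from h import *
from scipy.optimize import least_squares
im=cv2.imread("pics/w1.png");m=load("w1");hsv=cv2.cvtColor(im,cv2.COLOR_BGR2HSV)
mk=((hsv[...,0]>98)&(hsv[...,0]<125)&(hsv[...,1]>120)).astype(np.uint8);mk[:,:240]=0;mk[:,360:]=0;mk[230:]=0
n,l,s,c=cv2.connectedComponentsWithStats(mk);k=(l==1+s[1:,4].argmax()).astype(np.uint8)
ct=max(cv2.findContours(k,0,1)[0],key=len)[:,0].astype(np.float32);e=cv2.fitEllipse(ct);print("dome ell",e)
# project rim circle & fit centre
t=np.linspace(0,2*np.pi,90)
rim=lambda x,y:np.array([proj(m,(x+36*np.cos(a),y+36*np.sin(a),60)) for a in t],np.float32)
f=lambda p:np.array(cv2.fitEllipse(rim(*p))[0])-e[0]
print("dome xy",least_squares(f,[439,57]).x, cv2.fitEllipse(rim(439,57)))
im2=cv2.imread("pics/w2.png");m2=load("w2")
d=np.zeros(im2.shape[:2],np.uint8);d[150:240,265:340]=im2[150:240,265:340].max(2)<95
d=cv2.morphologyEx(d,cv2.MORPH_CLOSE,np.ones((5,5)))
n,l,s,c=cv2.connectedComponentsWithStats(d);i=1+s[1:,4].argmax();print("heel",c[i],s[i])
P=np.array([atz(m2,u,v,20)[:2] for v,u in np.argwhere(l==i)],np.float32);r=cv2.minAreaRect(P);print(r,P.mean(0))
A=cv2.resize(im[90:290,250:390],None,fx=2.9,fy=2.9,interpolation=2);B=cv2.resize(im2[150:240,270:345],None,fx=5,fy=5,interpolation=2)
cv=np.zeros((580,790,3),np.uint8);cv[:A.shape[0],:A.shape[1]]=A;cv[:450,410:785]=B;cv2.imwrite("pics/crop2.png",cv)
E
```

```text
dome ell ((302.1650695800781, 143.4685516357422), (69.11991119384766, 70.766357421875), 174.8790283203125)
dome xy [440.72923824  57.        ] ((300.2071838378906, 142.59645080566406), (70.93565368652344, 72.49519348144531), 158.9380645751953)
heel [313.96937659 191.04958075] [ 282  161   58   61 2743]
((411.6593017578125, -260.5851135253906), (62.37663650512695, 57.28124237060547), 12.749677658081055) [ 410.3264  -257.36435]
```

View pics/crop2.png

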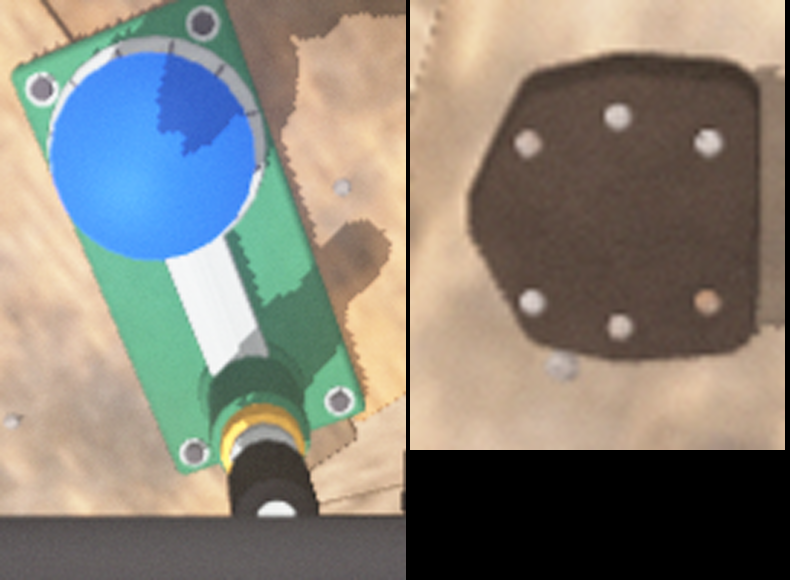

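In the enlarged crop the heel's back edge is upright at column 339.8 and its nose at column 282, row 191. That fits yaw ≈12.5° and centre ≈(412,-258). The dome fits at ≈(440,57.4). Both agree with the top view within a few mm, so I'm grasping.

```bash
python3 - <<'E'
from h import *
a=1.788
move_linear([412.3,-258.5,60],orientation=down(a))
print(move_linear([412.3,-258.5,13],v=60,stop_force=8),observe()["ee_pos"])
move_gripper(0.0);o=observe();print("grip",o["width"]*87,o["grip_force"],o["ee_pos"])
move_linear([412.3,-258.5,160],v=150);hold(.2);o=observe();print("lift",o["width"]*87,o["grip_force"],o["ee_pos"],o["wrist_force"],o["time_s"])
m,im=snap("wrist","w3")
snap("scene","s3")
s=cv2.imread("pics/s3.png")
cv2.imwrite("pics/w3c.png",np.hstack([im[100:400,120:520],s[100:400,240:560]]))
E
```

```text
False [ 412.53142767 -258.69840208   13.20850037]
grip 60.14440428747119 29.830938625673298 [ 412.37591551 -258.55851168   13.11328404]
lift 60.71884985897069 29.717304077348672 [ 411.81161165 -258.09057302  158.96546633] [ 0.02575081 -0.79117161 -1.25882398] 8.1583
```

View pics/w3c.png

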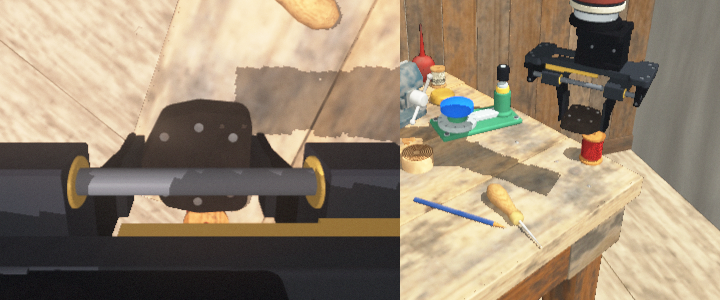

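The heel is gripped and lifted between the fingers, with its near side edge at about row 200 in the full wrist frame. I'll check its sideways offset in the gripper against that edge.

```bash
python3 - <<'E'
from h import *
m=load("w3");o=observe();T=R.from_quat(np.roll(o["orientation"],-1)).as_matrix()
print("tilt",T[:,2])
for x in (32,30,-32):
  for z in (-7,13):print(x,z,[proj(m,o["ee_pos"]+T@np.array([x,y,z])).round(1) for y in (-22,0,22)])
im=cv2.imread("pics/w3.png")
cv2.imwrite("pics/w3d.png",cv2.resize(im[180:320,240:400],None,fx=4.2,fy=4.2,interpolation=2))
E
```

```text
tilt [-8.49946383e-04  7.65698096e-04 -9.99999346e-01]
32 -7 [array([273.8, 207.1]), array([317.4, 207.2]), array([361. , 207.2])]
32 13 [array([278.6, 196.9]), array([317.2, 197. ]), array([355.9, 197. ])]
30 -7 [array([273.9, 210.9]), array([317.4, 211. ]), array([360.8, 211. ])]
30 13 [array([278.7, 200.3]), array([317.2, 200.4]), array([355.8, 200.4])]
-32 -7 [array([278.1, 315.7]), array([317.1, 315.8]), array([356.1, 315.8])]
-32 13 [array([282. , 295.3]), array([317. , 295.4]), array([352. , 295.4])]
```

View pics/w3d.png

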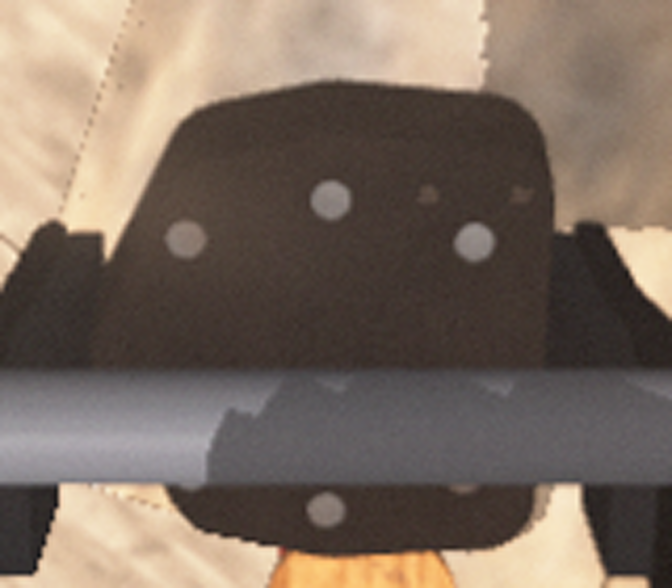

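The heel's edges sit at rows 199.5 and 311, against 197 and 316 predicted, so it is centred in the fingers to about 1 mm. Placing it now.

```bash
python3 - <<'E'
from h import *
q=down(0.8)
x,y=439.0,56.3
goto([x,y,180],q)
move_linear([x,y,95],v=100);hold(.4);o=observe();print(o["ee_pos"],o["wrist_force"],o["time_s"])
s=move_linear([x,y,80],v=12,stop_force=2);hold(.1);o=observe();print(s,o["ee_pos"],o["wrist_force"],o["wrist_torque"],o["width"]*87,o["time_s"])
snap("scene","s4")
im=cv2.imread("pics/s4.png");cv2.imwrite("pics/s4c.png",cv2.resize(im[100:260,200:400],None,fx=3.5,fy=3.5,interpolation=2))
E
```

```text
[439.15713221  56.29326547  95.24526984] [ 0.67030557 -1.21116416 -0.29451615] 11.125
True [438.91211081  56.29322556  82.70766973] [ 0.65790225 -0.60112841  4.39702416] [ 0.0546869  -0.23610675 -0.00999979] 60.65724339907187 12.1667
```

View pics/s4c.png

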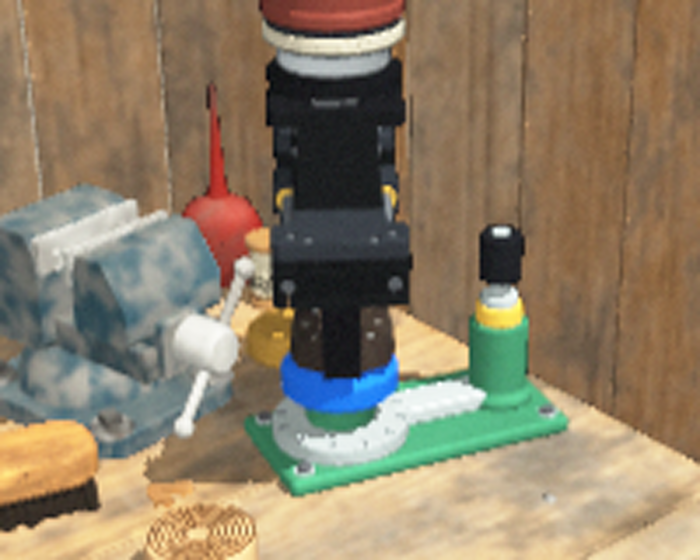

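The contact height matches (TCP 82.7 mm against 83 expected), and the picture shows the heel sitting on the blue dome. Releasing.

```bash
python3 - <<'E'
from h import *
o=observe();p=o["ee_pos"]
move_gripper(0.8);hold(.2);print(observe()["width"])
move_gripper(1.0)
move_linear([439,56.3,115],v=80)
move_linear([439,56.3,215],v=180)
goto([475,35,225],down(0.8));hold(.3)
m,w=snap("wrist","w5");_,s=snap("scene","s5");print(observe()["time_s"],camera_model("wrist")["extrinsics"][:3,3])
A=cv2.resize(w[90:300,240:390],None,fx=2.8,fy=2.8,interpolation=2);B=cv2.resize(s[150:250,260:370],None,fx=3.4,fy=3.4,interpolation=2)
c=np.zeros((590,800,3),np.uint8);c[:A.shape[0],:420]=A[:, :420];c[:340,425:799]=B;cv2.imwrite("pics/c5.png",c)
print(proj(m,(440,57.4,70)),proj(m,(540.5,13,128)),proj(m,(540.5,13,80)))
E
```

```text
0.7972687411673497
15.525 [420.70947325  87.26638227 375.69376566]
[308.32018596 152.70756508] [348.50547091 271.86490346] [343.86291819 249.69418025]
```

View pics/c5.png

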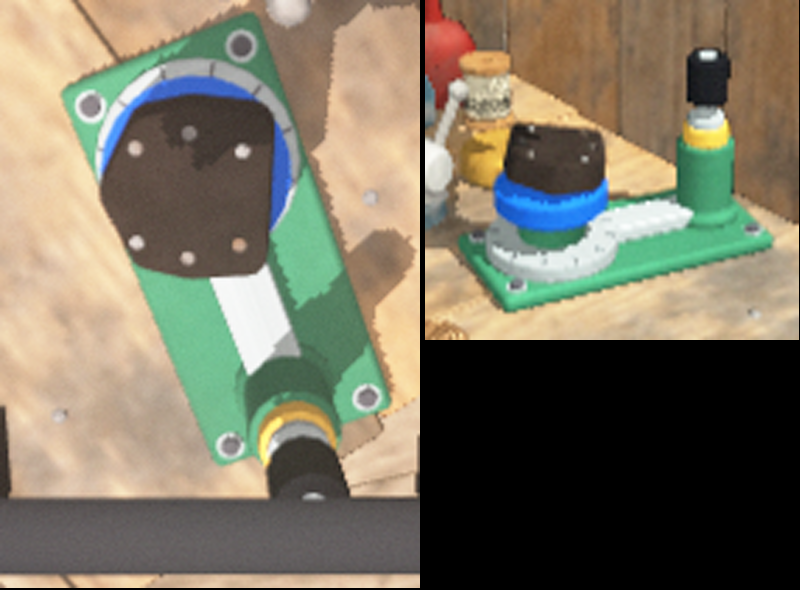

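The heel rests on the dome, but blue shows at its upper right, so it may be off centre or leaning. I'll measure it using the six nails (reference pixels from w2) and the visible rim.

```bash
cat > fit.py <<'E'
from h import *
from scipy.optimize import least_squares
m2=load("w2");N2=(np.array([(528,143),(618,116),(708,142),(532,301),(620,326),(707,302)])-[410,0])/5+[270,150]
P=np.array([atz(m2,*p,20)[:2] for p in N2])
ed=np.array([((470-410)/5+270,191),((759-410)/5+270,191)]);E=np.array([atz(m2,*p,20)[:2] for p in ed])
yv=E[1]-E[0];L=np.linalg.norm(yv);yv/=L;xv=np.array([yv[1],-yv[0]]);c=E.mean(0)
top=np.array([atz(m2,(640-410)/5+270,68/5+150+0,20)[:2],atz(m2,(625-410)/5+270,358/5+150,20)[:2]])
cx=((top-c)@xv).mean();w=abs(np.diff((top-c)@xv))
c=c+cx*xv
LOC=np.c_[(P-c)@xv,(P-c)@yv]*1.04
def dome(m,im,mask):
    hsv=cv2.cvtColor(im,cv2.COLOR_BGR2HSV);mk=((hsv[...,0]>98)&(hsv[...,0]<125)&(hsv[...,1]>120)).astype(np.uint8)*mask
    n,l,s,_=cv2.connectedComponentsWithStats(mk);k=(l==1+s[1:,4].argmax()).astype(np.uint8)
    return max(cv2.findContours(k,0,1)[0],key=len)[:,0].astype(float)
def fitrim(m,pts,r=35.6):
    W=lambda p:np.array([atz(m,u+0.0,v+0.0,60)[:2] for u,v in pts])-p[:2]
    f=lambda p:np.linalg.norm(W(p),axis=1)-p[2]
    return least_squares(f,[440,57,r],loss="soft_l1",f_scale=.5)
E
python3 - <<'E'
from fit import *
print("heel size seen",L,w,"centre",c,"yaw",np.arctan2(yv[1],yv[0]));print(LOC.round(1).tolist())
im=cv2.imread("pics/w1.png");m1=load("w1");mask=np.zeros((400,640),np.uint8);mask[80:230,240:360]=1
r=fitrim(m1,dome(m1,im,mask));print("w1 dome",r.x)
im=cv2.imread("pics/w5.png");m=load("w5")
ct=dome(m,im,mask)
# keep outer points: far from heel: distance from expected centre 33..39
W=np.array([atz(m,u,v,60)[:2] for u,v in ct]);d=np.linalg.norm(W-r.x[:2],axis=1);k=d>32.5
W=W[k];f=lambda p:np.linalg.norm(W-p,axis=1)-r.x[2]
r5=least_squares(f,r.x[:2],loss="soft_l1",f_scale=.5);print("w5 dome",r5.x,k.sum())
N5=np.array([(135,148),(189,132),(242,151),(136,242),(188,258),(239,244)])/2.8+[240,90]
def model(p):
    Q=R.from_rotvec([p[3],p[4],0])*R.from_euler("z",p[2]-np.pi/2)
    X=Q.apply(np.c_[LOC*p[5],np.full(6,20)])+[p[0],p[1],70]
    return X
f=lambda p:np.r_[(np.array([proj(m,x) for x in model(p)])-N5).ravel(),0*p[5]]
for tilt in (0,1):
  g=(lambda p:f([*p[:3],0,0,p[3]])) if not tilt else (lambda p:f([*p[:3],p[4],p[5],p[3]]))
  s=least_squares(g,[440,57,.8,1]+[0,0]*tilt);print("heel",s.x,"rms",np.sqrt(2*s.cost/12),"off",s.x[:2]-r5.x)
E
```

```text
heel size seen 58.20940848023763 [60.33025748] centre [ 413.09391373 -259.95839194] yaw 1.772127071657186
[[-15.8, -17.8], [-21.5, 0.8], [-16.0, 19.4], [18.5, -17.7], [24.1, 1.1], [18.7, 19.6]]
w1 dome [440.95887902  57.8451771   35.14764419]
w5 dome [441.42958058  57.9185684 ] 84
heel [441.62839307  53.83992706   0.77827732   0.94721361] rms 0.3129379541175559 off [ 0.1988125  -4.07864134]
heel [4.39594047e+02 5.53363091e+01 7.75309625e-01 9.64660246e-01
 8.18663069e-02 1.08413576e-01] rms 0.17555587010888143 off [-1.83553384 -2.58225931]
```

```bash
python3 - <<'E'
from h import *
xv=np.array([np.sin(.8),-np.cos(.8)])
for n,d in (("v1",-75),("v2",140)):
    t=np.array([441,57.9])+d*xv
    goto([*t,222],down(.8));hold(.3);m,im=snap("wrist",n)
    print(n,proj(m,(441,57.9,90)),observe()["time_s"])
E
cat > pose.py <<'E'
from fit import *
LOC=LOC/1.04*1.0
LOC[:,0]-=LOC[:,0].mean()
def nails(im,pred):
    g=im.min(2).astype(np.float32);out=[]
    for u,v in pred:
        x0,y0=int(round(u)),int(round(v));w=g[y0-4:y0+5,x0-4:x0+5]
        b=np.median(w);ww=np.clip(w-b-12,0,None)
        yy,xx=np.mgrid[-4:5,-4:5];ww=ww*(np.hypot(xx,yy)<4.3)
        out.append([x0+(ww*xx).sum()/ww.sum(),y0+(ww*yy).sum()/ww.sum(),ww.max()] if ww.sum()>15 else [np.nan]*3)
    return np.array(out)
def X(p):
    Q=R.from_rotvec([p[3],p[4],0])*R.from_euler("z",p[2]-np.pi/2)
    return Q.apply(np.c_[LOC,np.full(6,20)])+[p[0],p[1],p[5]]
def pose(names,p0,verbose=1):
    p=np.array(p0,float)
    for it in range(3):
        obs=[]
        for n in names:
            m=load(n);im=cv2.imread(f"pics/{n}.png")
            obs.append((m,nails(im,[proj(m,x) for x in X(p)])[:,:2]))
        def f(q):
            r=[]
            for i,(m,o) in enumerate(obs):
                e=np.array([proj(m,x) for x in X(q)])-o;r.append(np.nan_to_num(e).ravel())
            return np.r_[np.concatenate(r),(q[5]-70)*.3]
        s=least_squares(f,p,loss="soft_l1",f_scale=.5);p=s.x
    if verbose:print("pose",p.round(3),"tilt deg",np.degrees(p[3:5]).round(1));print(f(p).round(1).tolist())
    return p
E
python3 - <<'E'
from pose import *
p0=[440,55,.777,.05,.05,70]
pose(["w5","v1","v2"],p0)
pose(["w5"],p0);pose(["v1","v2"],p0)
for n in("w5","v1","v2"):
    m=load(n);im=cv2.imread(f"pics/{n}.png");u,v=proj(m,(441,57.9,65)).astype(int);mask=np.zeros((400,640),np.uint8);mask[max(v-55,0):v+55,u-55:u+55]=1
    ct=dome(m,im,mask);W=np.array([atz(m,u,v,60)[:2] for u,v in ct]);d=np.linalg.norm(W-[441,57.9],axis=1);W=W[(d>32.5)&(d<38)]
    print(n,len(W),least_squares(lambda p:np.linalg.norm(W-p,axis=1)-35.15,[441,57.9],loss="soft_l1",f_scale=.4).x)
E
```

```text
v1 [316.07750099 264.23459013] 16.4083
v2 [315.78864067  38.53157068] 17.625
pose [4.40736e+02 5.42540e+01 7.77000e-01 8.60000e-02 7.30000e-02 6.92820e+01] tilt deg [4.9 4.2]
[0.0, 0.0, -0.2, 0.2, -0.2, -0.3, 0.1, -0.1, -0.0, 0.1, -0.2, 0.1, 0.2, 0.1, -0.1, 0.1, -0.1, -0.0, 0.0, 0.0, 0.0, 0.0, 0.0, 0.0, 0.3, -0.0, 0.1, 0.0, 0.0, -0.0, 0.2, -0.3, 0.1, 0.0, -0.2, 0.1, -0.2]
pose [4.4021e+02 5.4482e+01 7.7400e-01 8.9000e-02 9.9000e-02 7.0204e+01] tilt deg [5.1 5.7]
[0.1, 0.0, -0.0, 0.2, 0.0, -0.3, 0.1, -0.1, -0.0, 0.1, -0.1, 0.1, 0.1]
pose [4.41324e+02 5.36740e+01 7.79000e-01 6.20000e-02 4.60000e-02 6.98330e+01] tilt deg [3.5 2.6]
[0.2, 0.1, -0.2, 0.0, -0.2, 0.0, 0.0, 0.0, 0.0, 0.0, 0.0, 0.0, 0.2, 0.1, -0.0, 0.1, -0.0, -0.1, 0.1, -0.3, 0.1, 0.0, -0.2, -0.0, -0.1]
w5 85 [441.43685348  57.91898156]
v1 85 [439.96401136  59.14358665]
v2 56 [440.64701463  57.57998775]
```

The heel's origin is (440.7,54.3) and the dome's is (440.8,58.1). That is about 4 mm off with a lean of about 5° towards the post. I'll regrip, shift it and set it down again.

```bash
python3 - <<'E'
from h import *
q=down(0.777)
goto([440.7,54.4,130],q);move_linear([440.7,54.4,83.5],v=60)
move_gripper(0.0);o=observe();print(o["width"]*87,o["ee_pos"],o["wrist_force"])
move_linear([440.7,54.4,92],v=40);hold(.2);print(observe()["ee_pos"])
move_linear([439.1,57.7,92],v=20);hold(.3)
s=move_linear([439.1,57.7,80],v=12,stop_force=1.5);o=observe();print(s,o["ee_pos"],o["wrist_force"])
move_gripper(0.8);hold(.2);move_gripper(1.0)
move_linear([439.1,57.7,110],v=80)
xv=np.array([np.sin(.8),-np.cos(.8)])
for n,d in (("x1",-65),("x2",70),("x3",140)):
    t=np.array([441,57.9])+d*xv
    goto([*t,222],down(.8));hold(.3);m,im=snap("wrist",n)
print(observe()["time_s"])
E
python3 - <<'E'
from pose import *
p0=[439.1,57.7,.777,.0,.0,70]
pose(["x1","x2","x3"],p0);pose(["x1","x2"],p0,);pose(["x2","x3"],p0)
for n in("x1","x2","x3"):
    m=load(n);im=cv2.imread(f"pics/{n}.png");u,v=proj(m,(441,57.9,65)).astype(int);mask=np.zeros((400,640),np.uint8);mask[max(v-55,0):v+55,u-55:u+55]=1
    ct=dome(m,im,mask);W=np.array([atz(m,u,v,60)[:2] for u,v in ct]);d=np.linalg.norm(W-[441,57.9],axis=1);W=W[(d>32.5)&(d<38)]
    print(n,len(W),least_squares(lambda p:np.linalg.norm(W-p,axis=1)-35.15,[441,57.9],loss="soft_l1",f_scale=.4).x)
E
```

```text
60.33907787409735 [440.79582515  54.42856036  83.58986604] [ 1.07536648  0.38312361 -0.18069018]
[440.56874872  54.41840542  91.86864913]
True [439.01380713  57.72045291  83.93969939] [-0.66413195 -0.21904194  4.35470957]
26.1917
pose [ 4.39065e+02  5.82850e+01  7.78000e-01 -9.90000e-02 -3.40000e-02
  6.92760e+01] tilt deg [-5.7 -2. ]
[-0.2, -0.3, -0.2, -0.1, -0.4, 0.2, -0.6, 1.6, 0.0, 0.0, 0.0, 0.0, 0.6, 0.1, -0.1, -0.0, -0.2, -0.0, 0.3, -0.3, -0.2, 0.1, -0.5, -0.2, 0.3, 0.1, 0.2, -0.1, 0.2, -0.2, 0.4, -0.0, 0.2, 0.2, -0.1, 0.1, -0.2]
pose [ 4.38066e+02  5.97880e+01  7.81000e-01 -2.60000e-02  2.50000e-02
  6.78390e+01] tilt deg [-1.5  1.4]
[-0.0, -0.2, -0.1, 0.2, -0.2, 0.3, -0.2, 0.4, 0.0, 0.0, 0.0, 0.0, 0.8, 0.2, 0.0, -0.1, -0.0, -0.1, 0.7, -0.2, -0.0, 0.1, -0.5, -0.3, -0.6]
pose [ 4.39224e+02  5.78450e+01  7.79000e-01 -1.15000e-01 -4.20000e-02
  6.99970e+01] tilt deg [-6.6 -2.4]
[0.4, 0.2, -0.3, 0.1, -0.4, 0.1, 0.2, -0.1, -0.3, 0.3, -0.5, -0.1, 0.1, 0.0, 0.0, -0.0, 0.1, -0.2, 0.3, -0.2, 0.1, 0.0, -0.1, -0.0, -0.0]
x1 58 [440.35259392  59.64025353]
x2 144 [441.16628709  58.71157692]
x3 101 [441.76360427  57.50923927]
```

```bash
python3 - <<'E'
from pose import *
names=[]
xv=np.array([np.sin(.8),-np.cos(.8)])
for i in range(4):
    snap("wrist",f"y{i}");hold(.1);names.append(f"y{i}")
print(observe()["time_s"])
p=[439.2,58,.778,-.08,-.03,70]
for n in ["x3"]+names:
    m=load(n);print(n,nails(cv2.imread(f"pics/{n}.png"),[proj(m,x) for x in X(p)])[:,:2].round(2).ravel().tolist())
goto([*(np.array([441,57.9])-45*xv),222],down(.8));hold(.3);snap("wrist","z1")
goto([*(np.array([441,57.9])+50*xv),222],down(.8));hold(.4);snap("wrist","z2");print(observe()["time_s"])
pose(["y3","z1","z2"],p)
m=load("z1");im=cv2.imread("pics/z1.png");mm=load("z2");s,i2=snap("scene","sz")
k=proj(m,(441,58,80)).astype(int);A=im[k[1]-60:k[1]+60,k[0]-60:k[0]+60]
k=proj(mm,(441,58,80)).astype(int);B=cv2.imread("pics/z2.png")[k[1]-60:k[1]+60,k[0]-60:k[0]+60];C=i2[170:250,260:340]
r=lambda a:cv2.resize(a,(265,265),interpolation=2)
C=cv2.resize(C,(530,530),interpolation=2);cv2.imwrite("pics/zc.png",np.hstack([C,np.vstack([r(A),r(B)])]))
E
```

```text
26.7917
x3 [295.75, 11.9, 317.29, 5.85, 338.18, 13.79, 295.36, 54.16, 316.41, 61.45, 337.36, 55.85]
y0 [295.73, 11.74, 317.29, 5.72, 338.24, 13.77, 295.48, 54.04, 316.45, 61.37, 337.39, 55.82]
y1 [295.88, 11.09, 317.39, 5.19, 338.43, 13.34, 295.6, 53.64, 316.59, 61.01, 337.49, 55.58]
y2 [295.85, 10.88, 317.34, 4.86, 338.36, 12.86, 295.51, 53.29, 316.62, 60.56, 337.53, 55.18]
y3 [295.98, 10.84, 317.51, 4.74, 338.47, 12.83, 295.79, 53.23, 316.83, 60.54, 337.65, 55.05]
28.825
pose [ 4.38977e+02  5.78440e+01  7.80000e-01 -1.21000e-01 -2.80000e-02
  6.93440e+01] tilt deg [-6.9 -1.6]
[0.1, -0.0, 0.0, 0.0, 0.0, -0.2, 0.2, -0.3, 0.0, -0.0, -0.1, -0.1, -0.0, -0.0, -0.2, 0.2, -0.2, 0.1, 0.0, -0.2, -0.0, -0.1, -0.1, -0.0, 0.8, 0.1, -0.2, 0.4, -0.2, 0.2, 0.0, -0.1, 0.2, 0.1, -0.1, 0.0, -0.2]
```

View pics/zc.png

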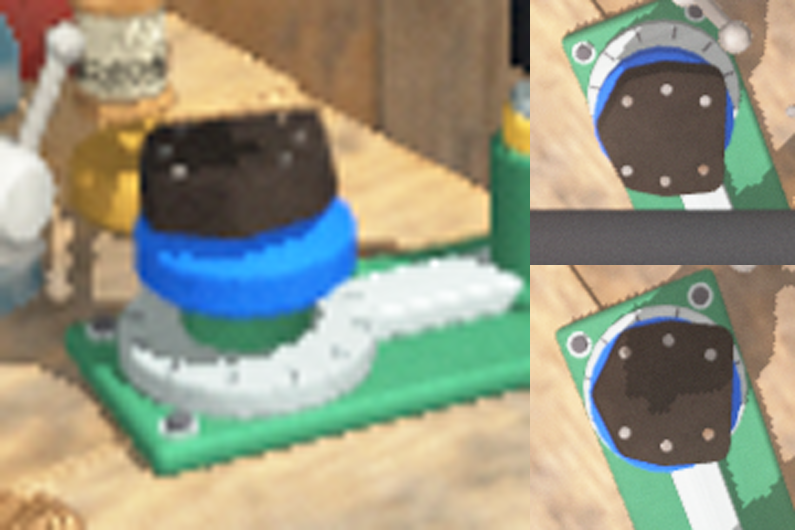

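The view shows the heel on the dome, now leaning slightly to the left (away from the post). I'll make one gentler correction with a small counter-tilt. First I'll locate the knob by code from the y3 picture, which costs no robot time.

```bash
python3 - <<'E'
from fit import *
th=np.linspace(0,2*np.pi,60)
for n in ("x2","z2","y3"):
    m=load(n);im=cv2.imread(f"pics/{n}.png");hsv=cv2.cvtColor(im,cv2.COLOR_BGR2HSV)
    u,v=proj(m,(540.5,13,110));u,v=int(u),int(v);print(n,"pred top",proj(m,(540.5,13,128)).round(1),"mid bush",proj(m,(540.5,13,80)).round(1))
    sub=np.zeros((400,640),np.uint8);sub[max(v-50,0):v+50,u-45:u+45]=1
    k=((im.max(2)<60)&(sub>0)).astype(np.uint8);nn,l,s,c=cv2.connectedComponentsWithStats(k)
    for i in range(1,nn):
        if s[i,4]>80:print(" dark",s[i],c[i].round(1))
    w=((hsv[...,1]<50)&(hsv[...,2]>150)&(sub>0)).astype(np.uint8);nn,l,s,c=cv2.connectedComponentsWithStats(w)
    for i in range(1,nn):
        if s[i,4]>15:print(" white",s[i],c[i].round(1))
    b=((hsv[...,0]>15)&(hsv[...,0]<32)&(hsv[...,1]>150)&(hsv[...,2]>120)&(sub>0)).astype(np.uint8);nn,l,s,c=cv2.connectedComponentsWithStats(b)
    for i in range(1,nn):
        if s[i,4]>30:print(" brass",s[i],c[i].round(1))
E
```

```text
x2 pred top [357.2 243.1] mid bush [351.  224.4]
 white [328 185  25  17 255] [339.3 190.4]
 white [372 205  11  11  62] [376.7 210.1]
 white [342 215  22  13  68] [350.6 218.7]
 white [315 223   6  11  19] [317.5 228.6]
 white [322 223  11  11  57] [326.7 228.1]
 white [354 237  13  13 141] [360. 243.]
 brass [347 209  20  13  55] [356.5 212.8]
z2 pred top [356.4 263.1] mid bush [350.5 241.8]
 dark [347 238  25  17 156] [358.3 244.5]
 white [329 204  24  13 172] [339.  207.8]
 white [372 220  10  10  54] [376.3 224.4]
 white [342 233  22  13  79] [350.6 236.9]
 white [322 238  11  10  51] [326.4 242.2]
 white [315 241   8   9  17] [318.4 244.4]
 white [353 257  14  11 122] [359.1 262.6]
 brass [343 227  23  12  60] [355.3 230.8]
y3 pred top [361.1 164.2] mid bush [353.9 156.7]
 dark [346 145  18  16  91] [353.2 150.9]
 white [324 111  32  32 624] [339.4 123.4]
 white [376 149  11  11  48] [382.2 153.2]
 white [357 157  15  15 175] [363.9 164. ]
 white [323 169  11  11  61] [327.6 174.3]
 brass [345 141  20   6  39] [354.9 142.9]
```

```bash
python3 - <<'E'
from h import *
a=.78;q=down(a);yv=np.array([np.cos(a),np.sin(a),0]);xv=np.array([np.sin(a),-np.cos(a)])
qt=(R.from_rotvec(.06*yv)*R.from_quat(np.roll(q,-1))).as_quat();qt=[qt[3],*qt[:3]]
goto([438.6,58.2,122],q);move_linear([438.6,58.2,83.5],v=80)
move_gripper(0.0);o=observe();print(o["width"]*87,o["wrist_force"])
move_linear([438.6,58.2,91],v=40)
move_linear([439.7,56.2,91],v=20,orientation=qt);hold(.3);print(observe()["ee_pos"])
s=move_linear([439.7,56.2,80],v=12,stop_force=1.2);o=observe();print(s,o["ee_pos"],o["wrist_force"],o["wrist_torque"])
move_gripper(0.8);hold(.1);move_gripper(1.0)
move_linear([439.7,56.2,112],v=100)
t=np.array([441,57.9])+70*xv
goto([*t,222],down(.8));hold(.3);snap("wrist","k1");print(observe()["time_s"])
E
python3 - <<'E'
from pose import *
p0=[439.5,57,.777,.0,.0,70]
for n in (["x2"],["z2"],["k1"]):pose(n,p0)
E
```

```text
60.3633838128965 [0.95808264 1.96322057 0.7277585 ]
[439.4551195   56.38398993  90.93049389]
True [439.67157379  56.16590394  83.62087067] [ 0.96622729 -0.15818161  3.56894511] [ 0.02881747 -0.15327981 -0.01663895]
34.8
pose [ 4.39465e+02  5.80890e+01  7.80000e-01 -1.10000e-01 -5.30000e-02
  7.07850e+01] tilt deg [-6.3 -3. ]
[0.5, 0.1, -0.1, -0.0, -0.1, -0.1, 0.3, -0.1, -0.1, 0.3, -0.3, -0.1, 0.2]
pose [ 4.38083e+02  5.98350e+01  7.83000e-01 -2.00000e-02  1.00000e-02
  7.05100e+01] tilt deg [-1.2  0.6]
[0.5, 0.1, -0.3, 0.1, 0.0, -0.1, -0.0, -0.1, 0.1, 0.0, -0.2, -0.0, 0.2]
pose [ 4.39324e+02  5.64910e+01  7.87000e-01 -1.19000e-01 -1.10000e-02
  7.05630e+01] tilt deg [-6.8 -0.6]
[0.6, 0.1, -0.2, 0.1, -0.1, -0.1, 0.2, 0.0, -0.4, 0.1, -0.0, -0.1, 0.2]
```

```bash
python3 - <<'E'
from pose import *
from scipy.optimize import minimize
snap("scene","sk")
ms=camera_model("scene")
B=np.array([(32,0),(32,26),(22,31),(-22,31),(-32,26),(-32,0),(-10,-31),(10,-31)],float)
def hull(p):
    Q=R.from_rotvec(p[2]*np.array([np.cos(.78),np.sin(.78),0]))*R.from_euler("z",.78-np.pi/2)
    V=np.r_[np.c_[B,np.zeros(8)],np.c_[B*.94,np.full(8,20)]]
    W=Q.apply(V)+[p[0],p[1],p[3]]
    return cv2.convexHull(np.array([proj(ms,w) for w in W],np.float32))
S=4
for n in ("s5","sz","sk"):
    im=cv2.imread(f"pics/{n}.png");k=np.zeros((400,640),np.uint8);k[178:215,275:318]=(im[178:215,275:318].max(2)<100)
    nn,l,s,c=cv2.connectedComponentsWithStats(k);i=1+s[1:,4].argmax();k=(l==i).astype(np.uint8)
    k=cv2.morphologyEx(k,cv2.MORPH_CLOSE,np.ones((5,5)))
    ct=cv2.convexHull(max(cv2.findContours(k,0,1)[0],key=len)).reshape(-1,2)
    kb=cv2.resize(k*255,None,fx=S,fy=S,interpolation=1)>127
    def cost(p):
        m=np.zeros(kb.shape,np.uint8);h=hull(p);cv2.fillPoly(m,[np.round(((h+.5)*S-.5)*16).astype(np.int32)],1,shift=4)
        return (m.astype(bool)^kb).sum()+0.5*(p[3]-70)**2*10
    best=min((minimize(cost,[440,57,t,70],method="Nelder-Mead",options=dict(initial_simplex=np.array([440,57,t,70])+np.array([[0,0,0,0],[3,0,0,0],[0,3,0,0],[0,0,.08,0],[0,0,0,2]]))) for t in (-.08,0,.08)),key=lambda r:r.fun)
    print(n,s[i],best.x.round(2),"lean deg",np.degrees(best.x[2]).round(1),best.fun/kb.sum())
    print("  fixed-lean cost",[(d,round(minimize(lambda q:cost([q[0],q[1],np.radians(d),70]),best.x[:2],method="Nelder-Mead").fun/kb.sum(),3)) for d in (-8,-4,0,4,8)])
E
```

```text
s5 [283 186  30  21 494] [4.3579e+02 5.1850e+01 1.2000e-01 6.7790e+01] lean deg 6.9 0.1327492832328785
  fixed-lean cost [(-8, np.float64(0.216)), (-4, np.float64(0.187)), (0, np.float64(0.158)), (4, np.float64(0.144)), (8, np.float64(0.143))]
sz [281 187  30  19 463] [ 4.3472e+02  5.7550e+01 -3.0000e-02  6.7760e+01] lean deg -1.8 0.20513438719884458
  fixed-lean cost [(-8, np.float64(0.217)), (-4, np.float64(0.217)), (0, np.float64(0.223)), (4, np.float64(0.24)), (8, np.float64(0.267))]
sk [281 187  30  19 474] [ 4.3525e+02  5.6540e+01 -3.0000e-02  6.7330e+01] lean deg -1.9 0.18862034124161609
  fixed-lean cost [(-8, np.float64(0.207)), (-4, np.float64(0.204)), (0, np.float64(0.206)), (4, np.float64(0.223)), (8, np.float64(0.244))]
```

Silhouette fits give about +7° lean for the first placing and about −2° now, so the heel is near flat and near centre. On to the pin.

```bash
python3 - <<'E'
from h import *
q=down(.8);yv=np.array([np.cos(.8),np.sin(.8)]);xv=np.array([np.sin(.8),-np.cos(.8)])
x,y=542.1,14.6
goto([x,y,165],q);print(move_linear([x,y,104],v=80,stop_force=10));hold(.3)
f0=observe()["wrist_force"]
move_gripper(.35);hold(.1);o=observe();d=o["wrist_force"]-f0;print("pre",d.round(2),(d[:2]@yv).round(2),o["width"]*87,o["ee_pos"])
move_gripper(0.0);hold(.2);o=observe();d=o["wrist_force"]-f0;print("grip",d.round(2),"y",(d[:2]@yv).round(2),"x",(d[:2]@xv).round(2),o["width"]*87,o["grip_force"],o["ee_pos"],o["wrist_torque"],o["time_s"])
E
```

```text
False
pre [ 0.35  0.47 -0.46] 0.59 30.361517646869647 [542.08247183  14.5985879  103.99551892]
grip [ 1.25  0.55 -0.42] y 1.27 x 0.51 27.15393860328203 29.99792501796037 [542.19008427  14.65233199 104.03389465] [ 0.1710511  -0.22879901 -0.02249995] 38.175
```

```bash
python3 - <<'E'
from h import *
yv=np.array([np.cos(.8),np.sin(.8)])
f=[]
for z in (110,125,151):
    move_linear([542.1,14.6,z],v=25);o=observe();print(z,o["wrist_force"].round(2),o["wrist_torque"].round(2),o["ee_pos"].round(2),round(o["width"]*87,2))
hold(.3);o=observe();print(o["ee_pos"],o["wrist_force"],o["width"]*87,o["time_s"])
_,im=snap("scene","fin");ms=camera_model("scene")
hsv=cv2.cvtColor(im,cv2.COLOR_BGR2HSV)
u,v=proj(ms,(541,13,83)).astype(int);print("bush top px",u,v,"pred ring",proj(ms,(541,13,80+46-34)))
for r in range(v-30,v+8):print(r,hsv[r,u-1:u+2].mean(0).astype(int).tolist(),end=" ")
print()
E
```

```text
110 [-0.36 -0.09 -2.1 ] [ 0.02 -0.1   0.01] [542.01  14.53 110.09] 27.05
125 [ 0.01 -0.54 -2.09] [ 0.13 -0.09 -0.  ] [542.04  14.63 124.97] 26.85
151 [ 0.59  0.26 -1.98] [ 0.   -0.13  0.07] [541.91  14.61 150.74] 27.04
[542.04876711  14.61045508 150.87795318] [-0.04814581  0.54823099 -1.4588986 ] 27.371631172486442 40.8083
bush top px 343 184 pred ring [343.17944281 180.56541144]
154 [118, 23, 25] 155 [140, 36, 25] 156 [126, 38, 26] 157 [124, 35, 24] 158 [121, 21, 24] 159 [125, 27, 24] 160 [128, 36, 27] 161 [99, 37, 27] 162 [113, 23, 25] 163 [124, 43, 25] 164 [116, 36, 26] 165 [80, 21, 129] 166 [83, 16, 175] 167 [80, 17, 181] 168 [81, 16, 176] 169 [81, 17, 174] 170 [80, 18, 175] 171 [79, 17, 189] 172 [80, 17, 193] 173 [78, 16, 193] 174 [79, 16, 199] 175 [80, 15, 204] 176 [81, 15, 212] 177 [84, 16, 213] 178 [84, 16, 214] 179 [80, 15, 215] 180 [3, 57, 204] 181 [1, 169, 208] 182 [1, 220, 210] 183 [1, 190, 210] 184 [4, 39, 190] 185 [83, 16, 210] 186 [82, 16, 216] 187 [41, 27, 204] 188 [26, 123, 252] 189 [27, 157, 252] 190 [25, 167, 248] 191 [25, 164, 248]
```

The red ring shows at rows 180–184, with bare steel below it (185–187) and then brass. A quick check that the heel hasn't moved, then I'll hand in.

```bash
python3 - <<'E'
from h import *
a=cv2.imread("pics/sk.png");b=cv2.imread("pics/fin.png")
print("heel region diff",np.abs(a[182:212,278:318].astype(int)-b[182:212,278:318]).mean(),[ (im[178:215,275:318].max(2)<100).sum() for im in(a,b)])
o=observe();print(o["time_s"],o["ee_pos"],hand_in())
E
```

```text
heel region diff 13.561666666666667 [np.int64(476), np.int64(475)]
the job is handed in; nothing more can be done
40.8583 [542.07008077  14.57491346 150.92546912] None
```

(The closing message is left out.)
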